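# Close the drain of the whey pan and put its drip rack back

### The job

Close the drain of the whey pan: turn its white wing plug clockwise until it is snug - it turns easily at first, then goes stiff in its taper - and stop there, because forcing it further strips the plastic thread. Then set the wire drip rack back into the pan, gently, level on its four legs and let go of it. Leave the cheeses round about where they are.

Things in the scene. Friction and masses are not known exactly. Their poses are not given: they have to be found in the camera images.
- pan: Fixed oblong stainless-steel pan on rubber feet, open on top, 265 mm long (x axis) by 162 mm wide (y) over the rim. Origin: on the deck under its centre, z up. Inner floor at z = 26 mm, rim at 91 mm; clear inside 242 x 141 mm at the floor (corner radius 24 mm). The drain is in the middle of the floor: a dark steel collar, 47 mm across, 6 mm high, in which the plug is screwed.
- plug: White plastic plug, tapered right-hand thread, started in the drain, axis upright. Needs 0.5 to 3.7 rad clockwise, unlike from pan to pan and not visible. Turns at 0.15 N m while loose (the first 0.35 rad always); once it binds the torque climbs 1.1 N m per rad. Snug when it has risen by 0.07 (4 N wedging the thread), strips at a rise of 0.42 (26 N): stop at about 0.2. Stays snug when let go.
- plug_grip (a point): Middle of the plug's upright wing, the flat bar one turns it by: 46 mm long (the point's x axis), 10 mm thick (y), 22 mm high, 11 mm above and below this point, on a round flange 38 mm across. Sinks about 1 mm per rad. Torque read standing still may differ from turning by the friction, even in sign, but shows the same rise if always read after like steps.
- rack_grip (a point): Middle of the top bar of the drip rack's handle, a bail of 8 mm round steel in the middle of the rack: the straight top is 56 mm long, along the rack's x axis, 32 mm above the wires and 75.5 mm above the feet of the legs. z up, x along the rack's length.
- rack: Loose wire drip rack of stainless steel, 232 mm long (x) by 132 mm wide (y), about 0.3 kg, on four legs; underside of its frame 41 mm above the feet. Origin: level with the feet, under its centre. Starts on the deck beside the pan; belongs inside the pan, legs on its floor, long side along the pan's long side (either way round), about 5 mm to spare all round.
- scamorza: Bystander: pear-shaped cheese, 72 mm across, 87 mm high, behind the work. Origin under its centre.
- cream_cheese: Bystander: white block of cream cheese, 74 x 82 x 74 mm, behind the work. Origin under its centre.
- caciotta: Bystander: small round cheese, 100 mm across, 46 mm high, behind the work. Origin under its centre.
- butter: Bystander: small yellow block of butter, 45 x 63 x 22 mm, at the right of the work. Origin under its centre.

How it is judged:
By the outcome, as a careful person would: the job done as asked, in the order asked, and still so for the second after the job is handed in, with the robot touching nothing.
It also fails if it takes over 72 s, if anything falls off the work surface, if the arm or the gripper's body presses on something with over 40 N, if the wrist force passes 120 N, or if a joint passes its speed limit or range.

### The arm

A 6-joint arm with a two-finger parallel gripper is mounted at the origin on a cart in front of the work surface, level with it; the furniture and walls round the work are solid. World frame = base frame: x ahead of the robot, y to its left, z up, the work surface at z = 0. Lengths are in m, angles in degrees, forces in N, time in s.
With the tool pointing down it reaches from about 0.375 to 0.9 m from the base axis. Payload 3.1 kg.
Tool frame: the origin (TCP) lies at the very end of the fingers, on their centre line; the grasp point (between the pads) lies 19 mm behind it (bot.tcp_to_grasp is the distance from the TCP to the grasp point, in m); z points along the fingers, y is the direction in which the jaws open and shut (so a half turn about z gives the same grasp; the last joint's range is limited). The gripper opens to 87 mm and grips with 3 to 60 N. Pads are 19 mm wide; open, the fingers measure 117 mm over their backs; the gripper's body (75 mm by 190 mm) begins 51 mm behind the grasp point.
Start: joints at [-75.888, 30.224, 82.088, -0, 67.689, -10.227], TCP at [0.258, -0.569, 0.223] pointing down, gripper open.
Joint ranges: [-176.69, 176.69], [-43.24, 126.21], [12.49, 139.97], [-82, 262], [0, 151.66], [-163.58, 163.58]. Speed limits (degrees/s): [159.86, 159.86, 180, 180, 180, 180].

### API

Orientations are given as a 3x3 rotation matrix whose columns are the frame's x, y, z axes.
In Python, from rig import telemetry, eyes, order, bot gives the robot as it stands. The module is installed in compiled form; this text tells all that it offers.
- The arm moves only by the tool servo_tool, never from a script. Its argument "targets" is a list of rows, each a list of 2 entries, a list of its own where there are three numbers: the shift along the tool's x, y, z in m, then the turn, a rotation vector about the tool's x, y, z in rad. In form: [[[tx, ty, tz], [wx, wy, wz]], ...]. A call has 1 to 12 rows; each row is the pose to reach, as a shift and turn from the pose commanded when the call began, along the tool's axes at that moment; what a row does not reach only later rows make up. A row lasts 1/8 s, in which the tool goes at most 62.5 mm and 10.7 degrees, less where a joint would pass 70% of its speed; a pose out of reach is approached as far as the arm can. A call with a gripper value outside its range is refused whole. "gripper" is the finger opening in m, from 0 to 0.087, set as the call begins (left out, the last holds). The fingers move at their own pace and stop on an object; the grip force is fixed at half the most. Time passes only in rows, so rows that repeat a pose let the fingers close. It gives the time, the measured TCP pose, the force and the opening at its end, in the units of the state.
- telemetry.read_state(): the state, without advancing time (a new reading comes with each control period).
- eyes.capture(name): name is "scene" or "top" or "wrist"; returns a dict with "pixels" (480x640x3 uint8, blue, green, red), "intrinsics" (3x3 intrinsics, pixels), "extrinsics" (4x4, takes a point from camera to world coordinates); the wrist camera has in their place "T_tool_cam" (4x4, takes a point from camera to tool coordinates, whose origin is the TCP and whose axes are the flange's). Camera axes: x right, y down, z forward; pixel columns grow to the right and rows downward; lengths in m; the calibration is good to about 2 mm. The wrist camera is an equidistant fisheye: a pixel r from the principal point sees the ray r / f radians off the axis. A picture is of the moment at which its call begins: read the wrist's pose just before it. There is no depth.
- order.hand_in(): hands the job in, once; it reports no verdict.
The state is a dict: "time_s": time; "joint_positions": joint angles; "qvel": joint speeds; "tau": joint torques, N m; "position": TCP position; "tcp_rot": TCP orientation; "force": force on the tool from outside, world axes, zero at the start; "moment": the same for the moment, N m; "opening": opening from 0.0 (shut) to 1.0 (fully open).
Only numpy, scipy, OpenCV 4.12 (cv2) and the standard library are available. Lean on these libraries where they do the work, as an engineer would, in place of code of your own. Each camera call takes 0.05 s, during which the arm holds its last target. There are 200 camera calls.

## Working session

There is one attempt and no reset: what is moved stays moved. The work goes in short steps, Python scripts to look and compute and a tool call to move; the robot and the scene stay as the last step left them, time stands still between calls to the robot, and variables do not carry over. Pictures are saved under pics/ and viewed, about 8 in all and at most 12, crops included, and the job is handed in when it is done.

Besides the shell and the picture viewer there is one more tool, called after "Request:" by a JSON object that holds its "op" and its "data". servo_tool: Moves the arm, as the interface text tells. Its arguments: {"type":"object","properties":{"targets":{"type":"array","items":{"type":"array"}},"gripper":{"type":"number"}},"required":["targets"]}

```bash
mkdir -p pics
python3 - <<'E'
from rig import telemetry, eyes, order, bot
import cv2, numpy as np
np.set_printoptions(precision=4,suppress=True)
s=telemetry.read_state(); print(s); print(bot.tcp_to_grasp)
for n in ["scene","top"]:
    c=eyes.capture(n); cv2.imwrite(f"pics/{n}0.png",c["pixels"]); print(n,c["intrinsics"],c["extrinsics"])
    np.savez(f"{n}0.npz",**c)
c=eyes.capture("wrist"); print(c["intrinsics"],c["T_tool_cam"])
E
```

```text
{'time_s': 0.0, 'joint_positions': array([-75.8889,  30.279 ,  82.1579,  -0.0005,  67.6901, -10.2287]), 'qvel': array([ 0.0464, -0.0523,  0.0662, -0.0039,  0.0022,  0.0328]), 'tau': array([ -0.0009, -44.0048, -17.6595,   0.0632,   0.0582,  -0.0002]), 'position': array([ 0.2574, -0.5687,  0.2216]), 'tcp_rot': array([[ 0.9111,  0.4122, -0.0005],
       [ 0.4122, -0.9111,  0.0021],
       [ 0.0004, -0.0022, -1.    ]]), 'force': array([-1.4603, -0.1238, -0.7782]), 'moment': array([-0.0205, -0.037 , -0.0489]), 'opening': 1.0025217310457184}
0.0187
scene [[488.4429   0.     312.8967]
 [  0.     488.4429 244.0095]
 [  0.       0.       1.    ]] [[-0.927  -0.1758  0.3313  0.1505]
 [-0.375   0.4482 -0.8115  0.8187]
 [-0.0058 -0.8765 -0.4814  0.6387]
 [ 0.      0.      0.      1.    ]]
top [[440.4298   0.     316.9519]
 [  0.     440.4298 242.7968]
 [  0.       0.       1.    ]] [[-0.0249 -0.9945  0.1014  0.438 ]
 [-0.9997  0.0256  0.006  -0.108 ]
 [-0.0086 -0.1012 -0.9948  1.1192]
 [ 0.      0.      0.      1.    ]]
[[371.6483   0.     324.8151]
 [  0.     371.6483 235.258 ]
 [  0.       0.       1.    ]] [[-0.0009 -0.9656 -0.2601  0.0715]
 [ 1.     -0.0013  0.0012 -0.0007]
 [-0.0015 -0.2601  0.9656 -0.1616]
 [ 0.      0.      0.      1.    ]]
```

View pics/top0.png

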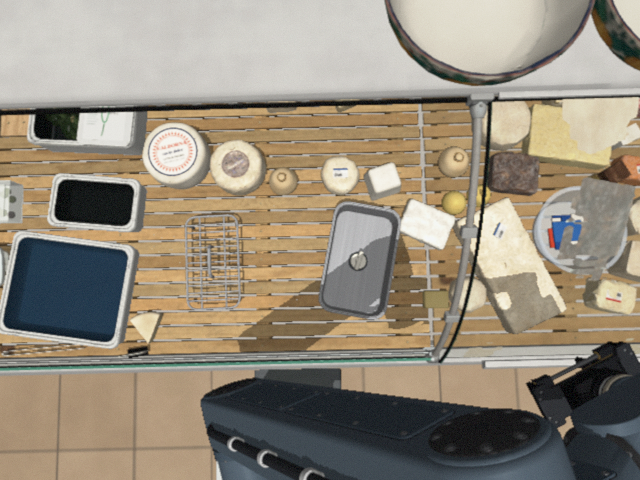

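View pics/scene0.png

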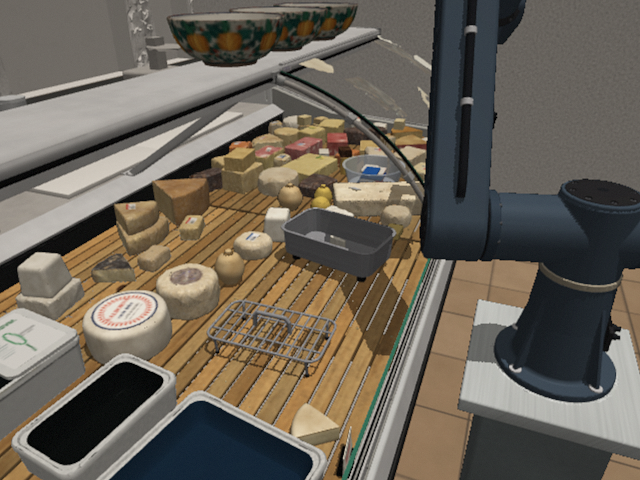

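```bash
cat > h.py <<'E'
import numpy as np, cv2
np.set_printoptions(precision=4,suppress=True)
def ray(c,u,v,z):
    K=c["intrinsics"];T=c["extrinsics"]
    d=T[:3,:3]@np.linalg.solve(K,[u,v,1.]); o=T[:3,3]
    return o+d*(z-o[2])/d[2]
def proj(c,P):
    K=c["intrinsics"];T=c["extrinsics"]
    q=(np.atleast_2d(P)-T[:3,3])@T[:3,:3]; q=q@K.T
    return q[:,:2]/q[:,2:]
E
python3 - <<'E'
from h import *
c=dict(np.load("top0.npz")); im=c["pixels"]
for n,u,v,z in [("plug",358,260,.055),("rack",214,260,.0755),("glassbot",435,360,0),("shelfedge",300,104,.3),("frontedge",300,358,0),("pipe top",478,105,.3),("pipe",465,230,.25)]: print(n,ray(c,u,v,z))
a=cv2.resize(im[195:325,175:265],None,fx=4.4,fy=4.4,interpolation=cv2.INTER_CUBIC)
b=cv2.resize(im[195:325,315:405],None,fx=4.4,fy=4.4,interpolation=cv2.INTER_CUBIC)
cv2.imwrite("pics/crop.png",np.hstack([a,b]))
E
```

```text
plug [ 0.5021 -0.1997  0.055 ]
rack [0.5096 0.144  0.0755]
glassbot [ 0.2523 -0.3868  0.    ]
shelfedge [ 0.7918 -0.077   0.3   ]
frontedge [ 0.265  -0.0519  0.    ]
pipe top [ 0.78   -0.4196  0.3   ]
pipe [ 0.5445 -0.397   0.25  ]
```

View pics/crop.png

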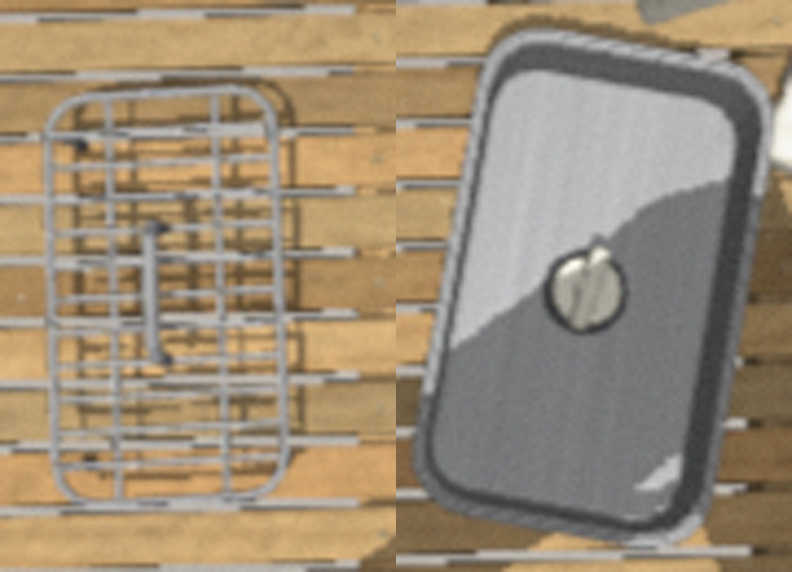

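```bash
cat > p.py <<'E'
from h import *
from scipy.optimize import minimize
t=dict(np.load("top0.npz")); s=dict(np.load("scene0.npz"))
def pl(c,u,v,y0):
    d=c["extrinsics"][:3,:3]@np.linalg.solve(c["intrinsics"],[u,v,1.]);o=c["extrinsics"][:3,3]
    return o+d*(y0-o[1])/d[1]
S=[(275,75),(300,80),(340,100),(380,130),(410,160),(425,185)]
T=[(478,105),(478,150),(472,200),(466,240),(460,290),(450,330),(435,360)]
for y0 in (-.37,-.39,-.41,-.43,-.45):
    print(y0,"scene",*[pl(s,u,v,y0)[[0,2]].round(2) for u,v in S],"top",*[pl(t,u,v,y0)[[0,2]].round(2) for u,v in T])
# fit rects from top crop
def fit(off,lines,z,L,W):
    P=[[ray(t,off+(x)/4.4,195+y/4.4,z)[:2] for x,y in l] for l in lines]
    def err(p):
        ca,sa=np.cos(p[2]),np.sin(p[2]); e=[]
        for l,(ax,d) in zip(P,[(1,W/2),(1,-W/2),(0,L/2),(0,-L/2)]):
            for q in l:
                dx=q-p[:2]; e.append((np.array([ca*dx[0]+sa*dx[1],-sa*dx[0]+ca*dx[1]])[ax]-d))
        return np.array(e)
    r=minimize(lambda p:(err(p)**2).sum()*1e4,[.5,np.mean(P,axis=(0,1))[1],0],method="Nelder-Mead",options=dict(maxiter=4000,xatol=1e-7,fatol=1e-9))
    print(r.x[:2],np.degrees(r.x[2]),err(r.x)*1e3)
m=lambda l:[[(x-396,y) for x,y in a] for a in l]
fit(315,m([[(493,70),(417,470)],[(771,110),(705,515)],[(530,29),(725,58)],[(450,507),(660,545)]]),.091,.265,.162)
fit(175,[[(46,130),(55,470)],[(279,120),(290,460)],[(80,89),(245,84)],[(80,502),(260,496)]],.0435,.232,.132)
h=[ray(t,175+x/4.4,195+y/4.4,.0755) for x,y in [(152,228),(158,360)]]; print(h,(h[0]+h[1])/2)
print(ray(t,315+(586-396)/4.4,195+291/4.4,.045), [ray(t,315+(x-396)/4.4,195+y/4.4,.06) for x,y in [(599,245),(576,328)]])
E
python3 p.py
```

```text
-0.37 scene [0.74 0.41] [0.67 0.41] [0.56 0.36] [0.45 0.3 ] [0.37 0.23] [0.33 0.17] top [0.73 0.43] [0.65 0.42] [0.58 0.38] [0.52 0.33] [0.43 0.28] [0.35 0.2 ] [0.26 0.07]
-0.39 scene [0.75 0.41] [0.68 0.4 ] [0.57 0.36] [0.46 0.29] [0.37 0.22] [0.33 0.16] top [0.75 0.38] [0.67 0.36] [0.59 0.32] [0.52 0.27] [0.43 0.22] [0.34 0.13] [ 0.25 -0.01]
-0.41 scene [0.76 0.41] [0.69 0.4 ] [0.57 0.35] [0.46 0.29] [0.38 0.22] [0.33 0.15] top [0.77 0.33] [0.69 0.31] [0.6  0.26] [0.53 0.21] [0.43 0.16] [0.33 0.06] [ 0.24 -0.09]
-0.43 scene [0.77 0.4 ] [0.69 0.39] [0.58 0.35] [0.47 0.28] [0.38 0.21] [0.33 0.14] top [0.79 0.27] [0.7  0.26] [0.61 0.21] [0.53 0.15] [0.42 0.09] [ 0.32 -0.01] [ 0.22 -0.17]
-0.45 scene [0.78 0.4 ] [0.7  0.39] [0.59 0.34] [0.47 0.27] [0.38 0.2 ] [0.34 0.14] top [0.81 0.22] [0.72 0.2 ] [0.62 0.15] [0.54 0.09] [0.42 0.03] [ 0.32 -0.08] [ 0.21 -0.25]
[ 0.5015 -0.2033] -11.678511396180959 [-6.4645 -4.09    5.3556  5.1989 -4.1174 -1.2307  2.5582  2.7899]
[0.5093 0.1541] 1.3690798839526546 [-0.0078 -1.4848  0.8766  0.6161 -0.0586 -1.8793  1.7335  0.2044]
[array([0.5413, 0.1546, 0.0755]), array([0.4698, 0.1514, 0.0755])] [0.5056 0.153  0.0755]
[ 0.4999 -0.2009  0.045 ] [array([ 0.5241, -0.2076,  0.06  ]), array([ 0.479 , -0.1935,  0.06  ])]
```

Request:
{"op": "servo_tool", "data": {"targets": [[[0,0,-0.05],[0,0,-0.18]],[[0,0,-0.1],[0,0,-0.36]],[[0.01,-0.01,-0.147],[0,0,-0.54]],[[0.045,-0.048,-0.147],[0,0,-0.72]],[[0.08,-0.086,-0.147],[0,0,-0.9]],[[0.11,-0.12,-0.147],[0,0,-1.08]],[[0.134,-0.147,-0.147],[0,0,-1.26]]], "gripper": 0.06}}

```text
time_s: 1.02
position: [0.3193, -0.3781, 0.3694]
tcp_rot: [[-0.12, 0.993, -0.0], [0.993, 0.12, 0.001], [0.001, -0.0, -1.0]]
force: [-0.2, -0.3, 0.5]
opening: 0.688
```

```bash
cat >> h.py <<'E'
def plan(pos,yaw):
    """shift and turn in tool axes to reach tool-down TCP pos with tool x at yaw (deg); straightens tilt"""
    from rig import telemetry
    from scipy.spatial.transform import Rotation as R
    s=telemetry.read_state(); T=s["tcp_rot"]; a=np.radians(yaw)
    G=np.array([[np.cos(a),np.sin(a),0],[np.sin(a),-np.cos(a),0],[0,0,-1.]])
    print("t",round(s["time_s"],2),"pos",s["position"],"yaw",round(np.degrees(np.arctan2(T[1,0],T[0,0])),2),"q",s["joint_positions"].round(1),"F",s["force"].round(1),"M",s["moment"].round(3),"open",round(s["opening"]*87,1))
    print("-> shift",T.T@(np.array(pos)-s["position"]),"rot",R.from_matrix(T.T@G).as_rotvec())
E
python3 -c "
from h import *; plan([.5,-.2,.22],163)"
```

```text
t 1.02 pos [ 0.3193 -0.3781  0.3694] yaw 96.9 q [-62.8  11.2  88.1   0.   80.7 -69.7] F [-0.2 -0.3  0.5] M [ 0.016 -0.121  0.01 ] open 59.9
-> shift [0.155  0.2008 0.1495] rot [ 0.0004 -0.0007 -1.1536]
```

Request:
{"op": "servo_tool", "data": {"targets": [[[0.02,0.025,0.0],[0,0,-0.17]],[[0.05,0.06,0.0],[0,0,-0.34]],[[0.08,0.1,0.01],[0,0,-0.51]],[[0.11,0.14,0.04],[0,0,-0.68]],[[0.135,0.175,0.08],[0,0,-0.85]],[[0.15,0.195,0.12],[0,0,-1.0]],[[0.155,0.201,0.15],[0,0,-1.154]],[[0.155,0.201,0.15],[0,0,-1.154]],[[0.155,0.201,0.15],[0,0,-1.154]]], "gripper": 0.04}}

```text
time_s: 2.15
position: [0.5016, -0.2041, 0.2205]
tcp_rot: [[-0.954, 0.3, 0.001], [0.3, 0.954, -0.001], [-0.001, -0.001, -1.0]]
force: [0.3, 0.3, 0.8]
opening: 0.46
```

Run:
```python
from rig import telemetry, eyes
from h import *
plan([.5,-.2,.22],163)
s=telemetry.read_state(); c=eyes.capture("wrist"); np.savez("w1.npz",**c,pos=s["position"],rot=s["tcp_rot"])
cv2.imwrite("pics/w1.png",c["pixels"])
```

```text
t 2.15 pos [ 0.5016 -0.2041  0.2205] yaw 162.51 q [ -34.    23.9   94.3   -0.    61.7 -106.5] F [0.3 0.3 0.8] M [ 0.089 -0.125  0.003] open 40.0
-> shift [0.0027 0.0034 0.0005] rot [-0.0006  0.0014 -0.0085]
```

View pics/w1.png

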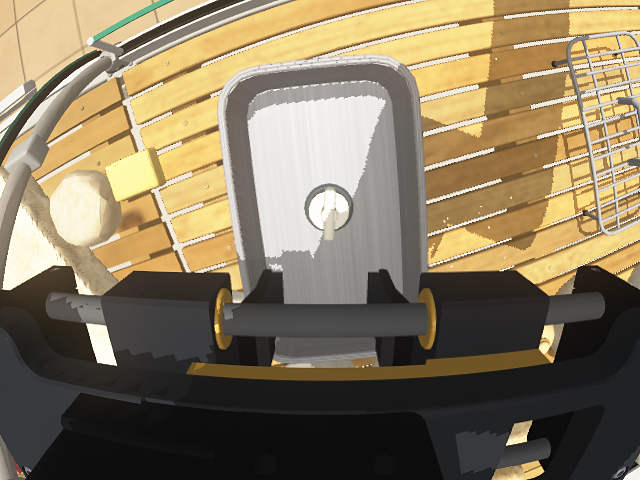

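```bash
cat >> h.py <<'E'
def wray(w,u,v,z):
    K=w["intrinsics"];d2=np.array([u-K[0,2],v-K[1,2]])/K[0,0];th=np.hypot(*d2)
    d=np.array([*(d2/th*np.sin(th)),np.cos(th)]) if th>1e-9 else np.array([0,0,1.])
    T=w["T_tool_cam"];d=w["rot"]@T[:3,:3]@d;o=w["pos"]+w["rot"]@T[:3,3]
    return o+d*(z-o[2])/d[2]
def wproj(w,P):
    K=w["intrinsics"];T=w["T_tool_cam"]
    q=(np.atleast_2d(P)-w["pos"])@w["rot"]; q=(q-T[:3,3])@T[:3,:3]
    r=np.hypot(q[:,0],q[:,1]);th=np.arctan2(r,q[:,2])
    return K[0,0]*th[:,None]*q[:,:2]/np.maximum(r,1e-9)[:,None]+K[:2,2]
E
python3 - <<'E'
from h import *
w=dict(np.load("w1.npz")); im=w["pixels"]
a=im[165:265,285:375]; 
a=cv2.resize(a,None,fx=6,fy=6,interpolation=cv2.INTER_CUBIC)
a=(255*(a/255.)**2.2).astype(np.uint8)
cv2.imwrite("pics/w1c.png",a)
# pan rim points
for p in [(218,100),(427,120),(300,60)]: print(wray(w,*p,.091))
E
```

```text
[ 0.378  -0.2532  0.091 ]
[ 0.4435 -0.1006  0.091 ]
[ 0.3698 -0.1821  0.091 ]
```

View pics/w1c.png

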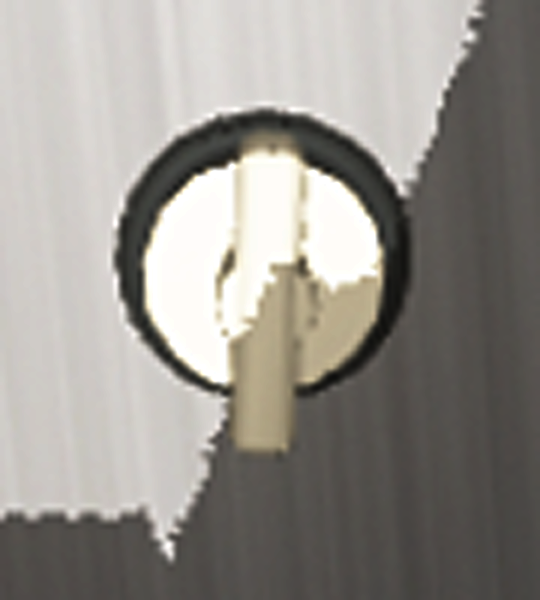

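Run:
```python
from h import *
w=dict(np.load("w1.npz"))
f=lambda x,y,z: wray(w,285+x/6,165+y/6,z)
l,r,tp=f(115,255,.032),f(412,250,.032),f(265,108,.032); print("collar",l,r,(l+r)/2,np.linalg.norm(l-r),tp)
for z in (.05,.055,.06,.065,.07,.075):
    a,b=f(270,150,z),f(263,450,z); print(z,(a+b)/2,np.linalg.norm(a-b),np.degrees(np.arctan2(*(a-b)[1::-1])))
plan([.5,-.2,.22],163)
# check top view: wing centre
t=dict(np.load("top0.npz"))
print(proj(t,[[.5,-.2,.032]]))
```

```text
collar [ 0.4923 -0.2216  0.032 ] [ 0.5058 -0.176   0.032 ] [ 0.499  -0.1988  0.032 ] 0.04751427043452412 [ 0.4769 -0.1916  0.032 ]
0.05 [ 0.5032 -0.1998  0.05  ] 0.04683324776221016 161.31682015157662
0.055 [ 0.5021 -0.1996  0.055 ] 0.04612794237823692 161.31682015157665
0.06 [ 0.5011 -0.1993  0.06  ] 0.045422636994263646 161.31682015157662
0.065 [ 0.5   -0.199  0.065] 0.0447173316102903 161.31682015157662
0.07 [ 0.499  -0.1987  0.07  ] 0.044012026226317065 161.31682015157668
0.075 [ 0.4979 -0.1985  0.075 ] 0.04330672084234374 161.3168201515766
t 2.2 pos [ 0.5018 -0.2044  0.221 ] yaw 162.51 q [ -34.    23.9   94.3   -0.    61.7 -106.5] F [ 0.3 -0.   0.2] M [ 0.09  -0.16  -0.014] open 40.1
-> shift [0.003  0.0037 0.001 ] rot [-0.0009  0.0027 -0.0085]
[[357.3654 261.4293]]
```

```bash
python3 -c "
from h import *; plan([.4995,-.199,.105],161.3)"
```

```text
t 2.2 pos [ 0.5018 -0.2044  0.221 ] yaw 162.51 q [ -34.    23.9   94.3   -0.    61.7 -106.5] F [ 0.3 -0.   0.2] M [ 0.09  -0.16  -0.014] open 40.1
-> shift [0.0041 0.0046 0.116 ] rot [-0.0009  0.0027  0.0212]
```

Request:
{"op": "servo_tool", "data": {"targets": [[[0.004,0.0045,0.04],[0,0,0.021]],[[0.004,0.0045,0.08],[0,0,0.021]],[[0.004,0.0045,0.105],[0,0,0.021]],[[0.004,0.0045,0.116],[0,0,0.021]],[[0.004,0.0045,0.116],[0,0,0.021]],[[0.004,0.0045,0.116],[0,0,0.021]]], "gripper": 0.03}}

```text
time_s: 2.95
position: [0.4996, -0.1987, 0.1049]
tcp_rot: [[-0.948, 0.319, 0.002], [0.319, 0.948, -0.002], [-0.003, -0.001, -1.0]]
force: [0.3, 0.3, 0.2]
opening: 0.34
```

Run:
```python
from rig import telemetry, eyes
from h import *
plan([.4995,-.199,.105],161.3)
s=telemetry.read_state(); c=eyes.capture("wrist"); np.savez("w2.npz",**c,pos=s["position"],rot=s["tcp_rot"])
a=cv2.resize(c["pixels"][180:330,245:415],None,fx=4,fy=4,interpolation=cv2.INTER_CUBIC)
cv2.imwrite("pics/w2.png",(255*(a/255.)**1.8).astype(np.uint8))
```

```text
t 2.95 pos [ 0.4996 -0.1987  0.1049] yaw 161.42 q [ -33.6   33.4  100.8    0.    45.7 -105. ] F [0.3 0.3 0.2] M [ 0.113 -0.149 -0.007] open 29.6
-> shift [ 0.     -0.0003 -0.0001] rot [-0.0008  0.0029  0.0021]
```

View pics/w2.png

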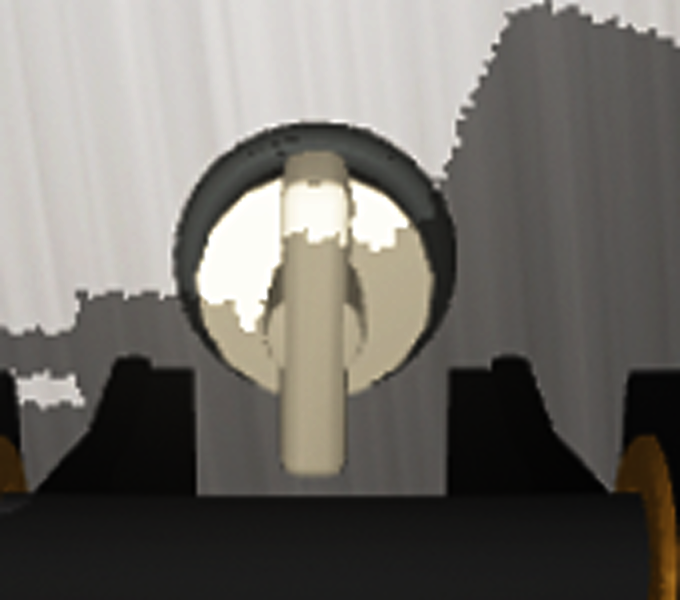

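Run:
```python
from h import *
w=dict(np.load("w2.npz"))
f=lambda x,y,z: wray(w,245+x/4,180+y/4,z)
l,r,tp=f(175,255,.032),f(456,255,.032),f(315,122,.032); print("collar",(l+r)/2,np.linalg.norm(l-r),tp, tp+.0235*np.array([.948,-.319,0]))
for z in (.032,.035,.038,.041,.045): print("flange",z,np.linalg.norm(f(197,280,z)-f(434,280,z)))
for z in (.045,.05,.055,.06,.065,.07):
    a,b=f(316,182,z),f(315,473,z);e=f(316,153,z-.022); print(z,(a+b)/2,np.linalg.norm(a-b),np.degrees(np.arctan2(*(a-b)[1::-1])),"thk",np.linalg.norm(f(283,350,z)-f(346,350,z)),"foot-top",e-a)
```

```text
collar [ 0.498  -0.1983  0.032 ] 0.0463798047849454 [ 0.4768 -0.1913  0.032 ] [ 0.4991 -0.1988  0.032 ]
flange 0.032 0.03928062250916519
flange 0.035 0.03877778079736216
flange 0.038 0.03827493908555915
flange 0.041 0.03777209737375615
flange 0.045 0.03710164175801879
0.045 [ 0.5065 -0.2011  0.045 ] 0.04896462847278959 161.1361327849794 thk 0.009993837631855388 foot-top [ 0.0004 -0.0002 -0.022 ]
0.05 [ 0.5048 -0.2005  0.05  ] 0.04785859217033346 161.1361327849794 thk 0.009768092077024318 foot-top [ 0.0005 -0.0002 -0.022 ]
0.055 [ 0.5031 -0.2     0.055 ] 0.04675255586787728 161.1361327849794 thk 0.00954234652219331 foot-top [ 0.0006 -0.0003 -0.022 ]
0.06 [ 0.5014 -0.1994  0.06  ] 0.0456465195654211 161.1361327849794 thk 0.009316600967362303 foot-top [ 0.0007 -0.0003 -0.022 ]
0.065 [ 0.4997 -0.1988  0.065 ] 0.04454048326296486 161.13613278497937 thk 0.009090855412531268 foot-top [ 0.0008 -0.0003 -0.022 ]
0.07 [ 0.498  -0.1982  0.07  ] 0.043434446960508674 161.1361327849794 thk 0.008865109857700225 foot-top [ 0.0009 -0.0004 -0.022 ]
```

Request:
{"op": "servo_tool", "data": {"targets": [[[0,0,0.025],[0,0,0.004]],[[0,0,0.045],[0,0,0.004]],[[0,0,0.055],[0,0,0.004]],[[0,0,0.059],[0,0,0.004]],[[0,0,0.0615],[0,0,0.004]],[[0,0,0.0615],[0,0,0.004]]]}}

```text
time_s: 3.75
position: [0.4991, -0.1981, 0.0436]
tcp_rot: [[-0.947, 0.322, 0.001], [0.322, 0.947, -0.001], [-0.001, -0.0, -1.0]]
force: [-2.0, 1.4, 6.7]
opening: 0.343
```

```bash
python3 -c "
from h import *; plan([.4995,-.199,.043],161.1)"
```

```text
t 3.75 pos [ 0.4991 -0.1981  0.0436] yaw 161.23 q [ -33.6   39.5  102.5   -0.    37.9 -104.8] F [-2.   1.4  6.7] M [ 0.138  0.093 -0.002] open 29.9
-> shift [-0.0007 -0.0007  0.0006] rot [-0.0004  0.0013  0.0023]
```

Request:
{"op": "servo_tool", "data": {"targets": [[[0,0,-0.002],[0,0,0]],[[0,0,-0.002],[0,0,0]]]}}

```text
time_s: 4.0
position: [0.4992, -0.1982, 0.0446]
tcp_rot: [[-0.947, 0.322, 0.001], [0.322, 0.947, -0.001], [-0.001, -0.0, -1.0]]
force: [0.4, -0.4, -0.4]
opening: 0.344
```

Request:
{"op": "servo_tool", "data": {"targets": [[[0,0,0],[0,0,0]],[[0,0,0],[0,0,0]],[[0,0,0],[0,0,0]],[[0,0,0],[0,0,0]],[[0,0,0],[0,0,0]]], "gripper": 0.0}}

```text
time_s: 4.62
position: [0.4983, -0.1991, 0.044]
tcp_rot: [[-0.947, 0.322, -0.001], [0.322, 0.947, -0.001], [0.0, -0.002, -1.0]]
force: [-2.3, -4.3, -0.7]
opening: 0.111
```

```bash
cat > st.py <<'E'
from h import *
from rig import telemetry
s=telemetry.read_state();T=s["tcp_rot"]
print("t",round(s["time_s"],2),"pos",s["position"],"yaw",round(np.degrees(np.arctan2(T[1,0],T[0,0])),2),"F",s["force"].round(2),"M",s["moment"].round(3),"tau6",s["tau"][5].round(3),"q6",s["joint_positions"][5].round(1),"open",round(s["opening"]*87,1))
E
python3 st.py; python3 st.py
```

```text
t 4.62 pos [ 0.4983 -0.1991  0.044 ] yaw 161.24 F [-2.26 -4.32 -0.67] M [-0.74   0.355 -0.145] tau6 -0.116 q6 -104.8 open 9.6
t 4.62 pos [ 0.4983 -0.1991  0.044 ] yaw 161.24 F [-2.26 -4.32 -0.67] M [-0.74   0.355 -0.145] tau6 -0.116 q6 -104.8 open 9.6
```

Request:
{"op": "servo_tool", "data": {"targets": [[[0.0006,-0.0011,0.0001],[0,0,0.1]],[[0.0006,-0.0011,0.0002],[0,0,0.2]],[[0.0006,-0.0011,0.0002],[0,0,0.2]]]}}

```text
time_s: 5.0
position: [0.4983, -0.1989, 0.0438]
tcp_rot: [[-0.864, 0.503, 0.001], [0.503, 0.864, -0.0], [-0.001, 0.0, -1.0]]
force: [1.4, -0.3, -1.0]
opening: 0.111
```

```bash
python3 st.py
```

```text
t 5.0 pos [ 0.4983 -0.1989  0.0438] yaw 149.79 F [ 1.35 -0.33 -1.03] M [ 0.045 -0.436 -0.13 ] tau6 0.038 q6 -93.5 open 9.7
```

Request:
{"op": "servo_tool", "data": {"targets": [[[0,0,0.0001],[0,0,0.07]],[[0,0,0.00015],[0,0,0.14]],[[0,0,0.00015],[0,0,0.14]]]}}

```text
time_s: 5.38
position: [0.4985, -0.1988, 0.0437]
tcp_rot: [[-0.786, 0.618, 0.001], [0.618, 0.786, -0.0], [-0.001, 0.001, -1.0]]
force: [2.8, 1.0, -1.5]
opening: 0.109
```

```bash
python3 st.py
```

```text
t 5.38 pos [ 0.4985 -0.1988  0.0437] yaw 141.84 F [ 2.82  0.96 -1.53] M [ 0.237 -0.629 -0.019] tau6 0.085 q6 -85.6 open 9.5
```

Request:
{"op": "servo_tool", "data": {"targets": [[[0,0,0.0001],[0,0,0.075]],[[0,0,0.0003],[0,0,0.15]],[[0,0,0.0003],[0,0,0.15]]]}}

```text
time_s: 5.75
position: [0.4986, -0.1986, 0.0435]
tcp_rot: [[-0.685, 0.728, 0.002], [0.728, 0.685, -0.0], [-0.001, 0.001, -1.0]]
force: [3.9, 2.6, -0.2]
opening: 0.108
```

```bash
python3 st.py
```

```text
t 5.75 pos [ 0.4986 -0.1986  0.0435] yaw 133.24 F [ 3.86  2.6  -0.22] M [ 0.507 -0.843 -0.006] tau6 0.08 q6 -77.0 open 9.4
```

Request:
{"op": "servo_tool", "data": {"targets": [[[-0.0014,0.0012,0.0001],[0,0,0.075]],[[-0.0014,0.0012,0.0002],[0,0,0.15]],[[-0.0014,0.0012,0.0002],[0,0,0.15]]]}}

```text
time_s: 6.12
position: [0.4989, -0.1984, 0.0433]
tcp_rot: [[-0.569, 0.822, -0.001], [0.822, 0.569, 0.001], [0.002, -0.001, -1.0]]
force: [0.4, 1.4, 2.8]
opening: 0.114
```

```bash
python3 st.py
```

```text
t 6.12 pos [ 0.4989 -0.1984  0.0433] yaw 124.69 F [0.42 1.41 2.77] M [ 0.405 -0.244 -0.048] tau6 0.079 q6 -68.3 open 9.9
```

Request:
{"op": "servo_tool", "data": {"targets": [[[0,0,0],[0,0,0.075]],[[0,0,0],[0,0,0.15]],[[0,0,0],[0,0,0.15]]]}}

```text
time_s: 6.5
position: [0.4992, -0.1983, 0.0432]
tcp_rot: [[-0.44, 0.898, -0.001], [0.898, 0.44, 0.001], [0.001, -0.0, -1.0]]
force: [1.7, 3.3, 1.1]
opening: 0.112
```

```bash
python3 st.py
```

```text
t 6.5 pos [ 0.4992 -0.1983  0.0432] yaw 116.11 F [1.66 3.3  1.08] M [ 0.701 -0.396  0.031] tau6 0.151 q6 -59.7 open 9.8
```

Request:
{"op": "servo_tool", "data": {"targets": [[[0,0,0.0001],[0,0,0.075]],[[0,0,0.0001],[0,0,0.15]],[[0,0,0.0001],[0,0,0.15]]]}}

```text
time_s: 6.88
position: [0.4995, -0.1983, 0.0431]
tcp_rot: [[-0.301, 0.953, -0.0], [0.953, 0.301, 0.001], [0.001, -0.0, -1.0]]
force: [2.1, 5.1, 2.1]
opening: 0.111
```

```bash
python3 st.py
```

```text
t 6.88 pos [ 0.4995 -0.1983  0.0431] yaw 107.54 F [2.08 5.14 2.13] M [ 0.919 -0.645  0.239] tau6 0.296 q6 -51.2 open 9.7
```

Request:
{"op": "servo_tool", "data": {"targets": [[[0,0,0],[0,0,0]],[[0,0,0],[0,0,0]],[[0,0,0],[0,0,0]]], "gripper": 0.028}}

```text
time_s: 7.25
position: [0.4995, -0.1995, 0.0431]
tcp_rot: [[-0.299, 0.954, -0.0], [0.954, 0.299, -0.0], [-0.0, -0.0, -1.0]]
force: [-1.5, -0.3, 0.6]
opening: 0.302
```

Request:
{"op": "servo_tool", "data": {"targets": [[[0,0,-0.015],[0,0,0]],[[0,0,-0.06],[0,0,0]],[[0,0,-0.12],[0,0,0]],[[0,0,-0.16],[0,0,0]],[[0,0,-0.17],[0,0,0]]], "gripper": 0.04}}

```text
time_s: 7.88
position: [0.5012, -0.2, 0.217]
tcp_rot: [[-0.299, 0.954, 0.006], [0.954, 0.299, -0.004], [-0.006, 0.005, -1.0]]
force: [0.3, 0.3, 0.4]
opening: 0.458
```

Run:
```python
from rig import telemetry, eyes
from h import *
plan([.5056,.153,.215],181.4)
s=telemetry.read_state(); c=eyes.capture("wrist"); np.savez("w3.npz",**c,pos=s["position"],rot=s["tcp_rot"])
cv2.imwrite("pics/w3.png",c["pixels"])
```

```text
t 7.88 pos [ 0.5012 -0.2     0.217 ] yaw 107.37 q [-33.6  23.9  95.    0.   60.6 -51. ] F [0.3 0.3 0.4] M [ 0.014 -0.143 -0.003] open 39.9
-> shift [0.3356 0.1096 0.0005] rot [ 0.0003  0.0083 -1.292 ]
```

View pics/w3.png

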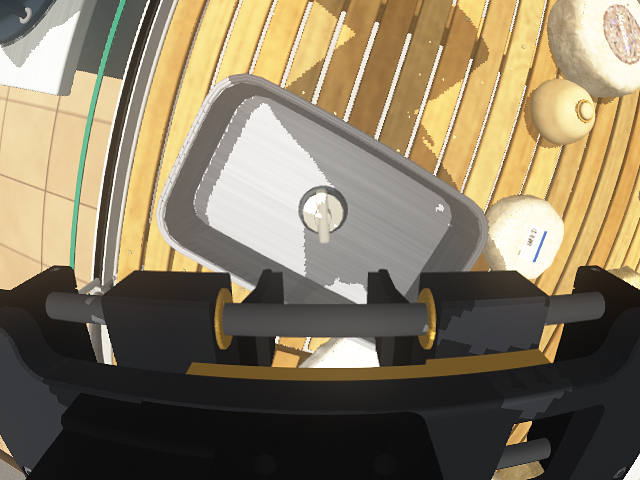

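Request:
{"op": "servo_tool", "data": {"targets": [[[0.03,0.01,0],[0,0,-0.15]],[[0.08,0.026,0],[0,0,-0.31]],[[0.135,0.044,0],[0,0,-0.47]],[[0.19,0.062,0],[0,0,-0.63]],[[0.245,0.08,0],[0,0,-0.8]],[[0.295,0.096,0],[0,0,-0.97]],[[0.325,0.106,0],[0,0,-1.14]],[[0.3356,0.1096,0],[0,0,-1.292]],[[0.3356,0.1096,0],[0,0,-1.292]],[[0.3356,0.1096,0],[0,0,-1.292]]]}}

```text
time_s: 9.18
position: [0.5035, 0.1535, 0.2122]
tcp_rot: [[-1.0, -0.022, -0.002], [-0.022, 1.0, -0.0], [0.002, -0.0, -1.0]]
force: [-0.1, -0.3, -0.2]
opening: 0.46
```

```bash
python3 - <<'E'
from rig import telemetry, eyes
from h import *
plan([.5056,.153,.215],181.4)
s=telemetry.read_state(); c=eyes.capture("wrist"); np.savez("w4.npz",**c,pos=s["position"],rot=s["tcp_rot"])
cv2.imwrite("pics/w4.png",c["pixels"])
E
cat > panfit.py <<'E'
from h import *
from scipy.optimize import least_squares
from scipy.ndimage import map_coordinates, gaussian_filter
def run(name,P,Z,L,W):
    w=dict(np.load(name)); f=(lambda p:wproj(w,p)) if "pos" in w else (lambda p:proj(w,p))
    b=(lambda u,v:wray(w,u,v,Z)) if "pos" in w else (lambda u,v:ray(w,u,v,Z))
    im=w["pixels"].astype(float); sat=gaussian_filter((im.max(2)-im.min(2))/(im.max(2)+10),.7)
    ca,sa=np.cos(P[2]),np.sin(P[2]); pts=[];ids=[]
    for k,(ax,sg) in enumerate([(1,1),(1,-1),(0,1),(0,-1)]):
        h=(L if ax==1 else W)/2-.035
        for t in np.linspace(-h,h,40):
            off=np.linspace(-.014,.014,57); loc=np.zeros((57,3)); loc[:,2]=Z
            a=(W if ax==1 else L)/2*sg+sg*off
            lx,ly=(t+0*off,a) if ax==1 else (a,t+0*off)
            loc[:,0]=P[0]+ca*lx-sa*ly; loc[:,1]=P[1]+sa*lx+ca*ly
            uv=f(loc)
            lim=265 if "pos" in w else 479
            if uv[:,1].max()>lim or uv.min()<1 or uv[:,0].max()>638: continue
            v=map_coordinates(sat,[uv[:,1],uv[:,0]],order=1); g=np.diff(gaussian_filter(v,2))
            i=g.argmax()
            if g[i]>.012: pts.append(b(*uv[i])[:2]); ids.append(k)
    pts=np.array(pts);ids=np.array(ids)
    def res(p):
        c,s=np.cos(p[2]),np.sin(p[2]); d=pts-p[:2]; x=c*d[:,0]+s*d[:,1]; y=-s*d[:,0]+c*d[:,1]
        return np.where(ids==0,y-p[4]/2,np.where(ids==1,y+p[4]/2,np.where(ids==2,x-p[3]/2,x+p[3]/2)))
    free=len(set(ids))==4
    r=least_squares(lambda p:np.r_[res(p),(p[3]-L)*.5,(p[4]-W)*.5],[*P,L,W],loss="soft_l1",f_scale=.001,x_scale=[.01,.01,.01,.01,.01])
    print(name,np.bincount(ids,minlength=4),r.x[:2],"yaw",np.degrees(r.x[2]).round(2),"LW",r.x[3:],"rms mm",1e3*np.median(abs(res(r.x))))
for n in ("w1.npz","w3.npz","top0.npz"): run(n,[.4993,-.1992,np.radians(-11.6)],.091,.265,.162)
E
python3 panfit.py
```

```text
t 9.18 pos [0.5035 0.1535 0.2122] yaw -178.76 q [  4.8  23.5  96.8  -0.   59.9 -86.4] F [-0.1 -0.3 -0.2] M [ 0.113 -0.101  0.018] open 40.0
-> shift [-0.0021 -0.0005 -0.0028] rot [-0.0004 -0.002  -0.0027]
w1.npz [29 26  0 40] [ 0.5003 -0.1992] yaw -11.4 LW [0.265  0.1595] rms mm 0.5638424297115946
w3.npz [40  0  3 40] [ 0.5    -0.2004] yaw -11.93 LW [0.2625 0.162 ] rms mm 0.12873785431752327
top0.npz [38 36 40 40] [ 0.5019 -0.2008] yaw -11.81 LW [0.2642 0.161 ] rms mm 0.32642701723289286
```

View pics/w4.png

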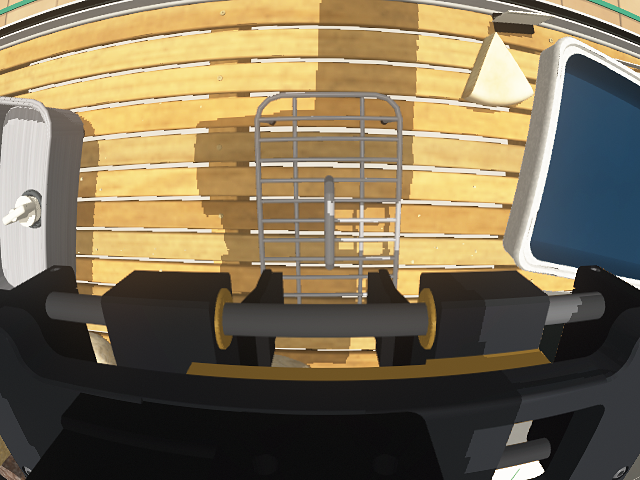

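Run:
```python
from h import *
w=dict(np.load("w4.npz")); im=w["pixels"]
for u,v in [(329,180),(330,200),(330,225),(331,250),(331,266)]: print("handle",wray(w,u,v,.0755))
# near frame edge, sides at z~.0435
for z in (.0435,):
    for u,v in [(290,93),(330,93),(370,94)]: print("near",wray(w,u,v,z))
    for u,v in [(257,130),(259,200),(261,250)]: print("L",wray(w,u,v,z))
    for u,v in [(402,130),(400,200),(398,250)]: print("R",wray(w,u,v,z))
a=cv2.resize(im[80:285,245:415],None,fx=2.9,fy=2.9,interpolation=cv2.INTER_CUBIC)
cv2.imwrite("pics/w4c.png",a)
```

```text
handle [0.4669 0.1564 0.0755]
handle [0.4833 0.1576 0.0755]
handle [0.5042 0.1581 0.0755]
handle [0.5258 0.1595 0.0755]
handle [0.5401 0.1598 0.0755]
near [0.3932 0.1209 0.0435]
near [0.3928 0.156  0.0435]
near [0.3924 0.1911 0.0435]
L [0.4262 0.092  0.0435]
L [0.4897 0.0936 0.0435]
L [0.5373 0.0944 0.0435]
R [0.4233 0.2208 0.0435]
R [0.4869 0.222  0.0435]
R [0.5346 0.2235 0.0435]
```

View pics/w4c.png

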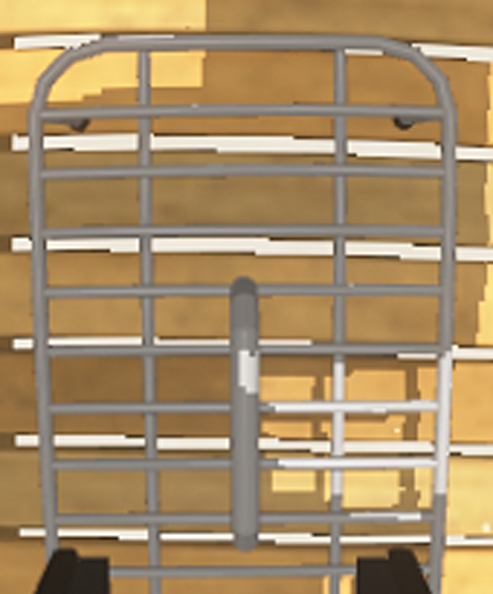

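```bash
python3 -c "
from h import *; plan([.506,.158,.057],181.35)"
```

```text
t 9.22 pos [0.5037 0.1533 0.2124] yaw -178.76 q [  4.8  23.5  96.8  -0.   59.9 -86.5] F [-0.1 -0.   0.3] M [ 0.124 -0.175 -0.004] open 40.1
-> shift [-0.0026  0.0047  0.1554] rot [-0.0003 -0.0015 -0.0019]
```

Request:
{"op": "servo_tool", "data": {"targets": [[[-0.0025,0.0047,0.05],[0,0,0]],[[-0.0025,0.0047,0.1],[0,0,0]],[[-0.0025,0.0047,0.135],[0,0,0]],[[-0.0025,0.0047,0.15],[0,0,0]],[[-0.0025,0.0047,0.1555],[0,0,0]],[[-0.0025,0.0047,0.1555],[0,0,0]]]}}

```text
time_s: 9.98
position: [0.5072, 0.1587, 0.0583]
tcp_rot: [[-1.0, -0.024, 0.001], [-0.024, 1.0, 0.0], [-0.001, 0.0, -1.0]]
force: [-0.0, 0.1, 0.3]
opening: 0.458
```

```bash
python3 st.py
```

```text
t 9.97 pos [0.5072 0.1587 0.0583] yaw -178.65 F [-0.02  0.09  0.3 ] M [ 0.096 -0.135  0.017] tau6 0.002 q6 -86.0 open 39.9
```

Request:
{"op": "servo_tool", "data": {"targets": [[[0,0,0],[0,0,0]],[[0,0,0],[0,0,0]],[[0,0,0],[0,0,0]],[[0,0,0],[0,0,0]],[[0,0,0],[0,0,0]],[[0,0,0],[0,0,0]]], "gripper": 0.0}}

```text
time_s: 10.72
position: [0.5066, 0.1587, 0.0579]
tcp_rot: [[-1.0, -0.024, 0.0], [-0.024, 1.0, -0.0], [-0.0, -0.0, -1.0]]
force: [0.5, -1.8, 3.2]
opening: 0.081
```

```bash
python3 st.py
```

```text
t 10.72 pos [0.5066 0.1587 0.0579] yaw -178.6 F [ 0.49 -1.77  3.23] M [-0.18  -0.082 -0.019] tau6 0.032 q6 -86.1 open 7.0
```

Request:
{"op": "servo_tool", "data": {"targets": [[[0,0,-0.01],[0,0,0]],[[0,0,-0.035],[0,0,0]],[[0,0,-0.075],[0,0,0]],[[0,0,-0.115],[0,0,0]],[[0,0,-0.14],[0,0,0]],[[0,0,-0.15],[0,0,0]],[[0,0,-0.15],[0,0,0]]]}}

```text
time_s: 11.6
position: [0.5061, 0.1589, 0.2075]
tcp_rot: [[-1.0, -0.024, -0.0], [-0.024, 1.0, 0.0], [0.0, 0.0, -1.0]]
force: [-0.2, 0.0, -4.1]
opening: 0.082
```

```bash
python3 -c "
from h import *; plan([.4997,-.1995,.207],168.3)"
```

```text
t 11.6 pos [0.5061 0.1589 0.2075] yaw -178.61 q [  5.3  24.1  96.6   0.   59.3 -86. ] F [-0.2  0.  -4.1] M [ 0.137 -0.123  0.006] open 7.2
-> shift [ 0.0151 -0.3581  0.0005] rot [ 0.0002 -0.0002  0.2284]
```

Request:
{"op": "servo_tool", "data": {"targets": [[[0.001,-0.015,0],[0,0,0.01]],[[0.002,-0.045,0],[0,0,0.03]],[[0.004,-0.085,0],[0,0,0.055]],[[0.006,-0.13,0],[0,0,0.08]],[[0.008,-0.175,0],[0,0,0.11]],[[0.0095,-0.22,0],[0,0,0.14]],[[0.011,-0.265,0],[0,0,0.17]],[[0.013,-0.305,0],[0,0,0.195]],[[0.0145,-0.335,0],[0,0,0.215]],[[0.015,-0.352,0],[0,0,0.225]],[[0.015,-0.358,0],[0,0,0.2284]],[[0.015,-0.358,0],[0,0,0.2284]]]}}

```text
time_s: 13.1
position: [0.4998, -0.1989, 0.2071]
tcp_rot: [[-0.979, 0.203, -0.001], [0.203, 0.979, 0.001], [0.001, 0.001, -1.0]]
force: [1.0, 0.8, -3.4]
opening: 0.081
```

Request:
{"op": "servo_tool", "data": {"targets": [[[0,0,0],[0,0,0]],[[0,0,0],[0,0,0]],[[0,0,0],[0,0,0]]]}}

```text
time_s: 13.48
position: [0.5002, -0.1988, 0.2077]
tcp_rot: [[-0.979, 0.202, 0.0], [0.202, 0.979, 0.0], [-0.0, 0.0, -1.0]]
force: [-0.2, 0.7, -3.3]
opening: 0.085
```

Run:
```python
from rig import telemetry, eyes
from h import *
plan([.4997,-.1995,.207],168.3)
s=telemetry.read_state(); c=eyes.capture("wrist"); np.savez("w5.npz",**c,pos=s["position"],rot=s["tcp_rot"])
t=eyes.capture("top"); np.savez("top5.npz",**t); sc=eyes.capture("scene"); np.savez("scene5.npz",**sc)
a=cv2.resize(c["pixels"][20:290,200:450],None,fx=2,fy=2,interpolation=cv2.INTER_CUBIC)
b=cv2.resize(sc["pixels"][130:300,260:415],None,fx=1.9,fy=1.9,interpolation=cv2.INTER_CUBIC)
o=np.zeros((540,500+b.shape[1],3),np.uint8); o[:,:500]=a; o[:b.shape[0],500:]=b
cv2.imwrite("pics/w5.png",o)
```

```text
t 13.47 pos [ 0.5002 -0.1988  0.2077] yaw 168.36 q [ -33.6   24.7   95.5    0.    59.8 -111.9] F [-0.2  0.7 -3.3] M [ 0.107 -0.17   0.012] open 7.4
-> shift [ 0.0004 -0.0008  0.0007] rot [0.0001 0.     0.001 ]
```

View pics/w5.png

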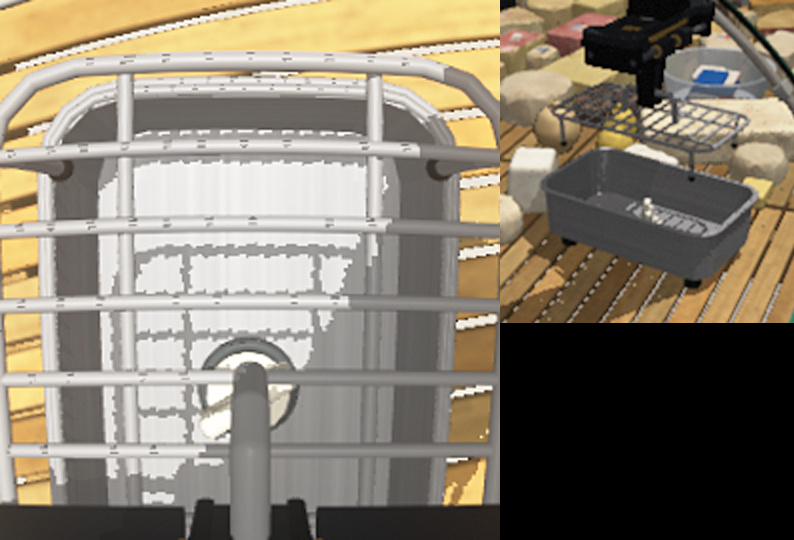

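Run:
```python
from h import *
w=dict(np.load("w5.npz")); R=w["rot"];p=w["pos"]
f=lambda x,y,z: wray(w,200+x/2,20+y/2,z)
loc=lambda q: R.T@(q-p)
zf=p[2]-.0579+.0435
for x in (170,250,330): print("near edge tool",loc(f(x,53+ (1 if x!=250 else 0),zf)))
L,Rr=f(62,168,.153),f(440,165,.153); print("feet tool",loc(L),loc(Rr),"mid",loc((L+Rr)/2))
# handle bar line
for y in (375,440,500): print("bar",loc(f(250,y,p[2]+.0187)))
# side rails by scanning gradient in full-res rows of w5 (bright rail vs wood)
im=w["pixels"]; hsv=cv2.cvtColor(im,cv2.COLOR_BGR2HSV)
for v in (100,150,200,240):
    s=hsv[v,:,1].astype(int)<70; runs=np.flatnonzero(np.diff(np.r_[0,s,0])); rr=[(a,b) for a,b in zip(runs[::2],runs[1::2]) if b-a>2]
    print(v,rr)
# drain / pan in this frame from fitted value
P=np.array([.4997,-.1995]);print("pan centre tool",loc(np.array([*P,p[2]])))
```

```text
near edge tool [ 0.115  -0.018   0.0144]
near edge tool [0.1149 0.0007 0.0144]
near edge tool [0.115  0.0195 0.0144]
feet tool [ 0.0921 -0.0542  0.0547] [0.0929 0.0562 0.0547] mid [0.0925 0.001  0.0547]
bar [ 0.0438  0.0007 -0.0187]
bar [ 0.0305  0.0007 -0.0187]
bar [ 0.0177  0.0006 -0.0187]
100 [(np.int64(4), np.int64(12)), (np.int64(15), np.int64(50)), (np.int64(129), np.int64(134)), (np.int64(161), np.int64(173)), (np.int64(190), np.int64(460)), (np.int64(535), np.int64(549))]
150 [(np.int64(0), np.int64(18)), (np.int64(38), np.int64(48)), (np.int64(191), np.int64(200)), (np.int64(219), np.int64(429)), (np.int64(450), np.int64(459)), (np.int64(608), np.int64(631))]
200 [(np.int64(0), np.int64(23)), (np.int64(42), np.int64(88)), (np.int64(152), np.int64(158)), (np.int64(171), np.int64(188)), (np.int64(194), np.int64(203)), (np.int64(221), np.int64(427)), (np.int64(447), np.int64(457)), (np.int64(636), np.int64(640))]
240 [(np.int64(0), np.int64(48)), (np.int64(164), np.int64(168)), (np.int64(197), np.int64(206)), (np.int64(224), np.int64(424)), (np.int64(444), np.int64(453)), (np.int64(464), np.int64(475)), (np.int64(584), np.int64(594))]
pan centre tool [ 0.0004 -0.0008 -0.    ]
```

Request:
{"op": "servo_tool", "data": {"targets": [[[0.0008,-0.0008,0.0],[0,0,0]],[[0.0008,-0.0008,0.012],[0,0,0]],[[0.0008,-0.0008,0.03],[0,0,0]],[[0.0008,-0.0008,0.045],[0,0,0]],[[0.0008,-0.0008,0.055],[0,0,0]],[[0.0008,-0.0008,0.06],[0,0,0]],[[0.0008,-0.0008,0.06],[0,0,0]]]}}

```text
time_s: 14.5
position: [0.4992, -0.2001, 0.1473]
tcp_rot: [[-0.979, 0.203, -0.0], [0.203, 0.979, 0.0], [0.0, 0.0, -1.0]]
force: [0.3, -0.2, -4.0]
opening: 0.086
```

```bash
python3 st.py
```

```text
t 14.5 pos [ 0.4992 -0.2001  0.1473] yaw 168.3 F [ 0.26 -0.22 -4.  ] M [ 0.09  -0.164  0.021] tau6 -0.0 q6 -112.1 open 7.5
```

Request:
{"op": "servo_tool", "data": {"targets": [[[0,0,0.01],[0,0,0]],[[0,0,0.022],[0,0,0]],[[0,0,0.034],[0,0,0]],[[0,0,0.044],[0,0,0]],[[0,0,0.052],[0,0,0]],[[0,0,0.056],[0,0,0]],[[0,0,0.058],[0,0,0]],[[0,0,0.058],[0,0,0]]]}}

```text
time_s: 15.5
position: [0.4993, -0.2001, 0.0897]
tcp_rot: [[-0.979, 0.203, 0.0], [0.203, 0.979, -0.0], [-0.0, -0.0, -1.0]]
force: [0.4, -0.2, -4.1]
opening: 0.084
```

```bash
python3 st.py
```

```text
t 15.5 pos [ 0.4993 -0.2001  0.0897] yaw 168.3 F [ 0.37 -0.22 -4.09] M [ 0.084 -0.112  0.002] tau6 -0.0 q6 -112.1 open 7.3
```

Free hang, about 6 mm to go; now slowly down.

Request:
{"op": "servo_tool", "data": {"targets": [[[0,0,0.0015],[0,0,0]],[[0,0,0.003],[0,0,0]],[[0,0,0.004],[0,0,0]],[[0,0,0.0045],[0,0,0]],[[0,0,0.0045],[0,0,0]]]}}

```text
time_s: 16.12
position: [0.4992, -0.2001, 0.0851]
tcp_rot: [[-0.979, 0.203, -0.0], [0.203, 0.979, 0.0], [0.0, 0.0, -1.0]]
force: [-0.5, 0.5, -4.0]
opening: 0.08
```

Request:
{"op": "servo_tool", "data": {"targets": [[[0,0,0.0004],[0,0,0]],[[0,0,0.0008],[0,0,0]],[[0,0,0.0008],[0,0,0]]]}}

```text
time_s: 16.5
position: [0.4992, -0.2001, 0.0843]
tcp_rot: [[-0.979, 0.203, -0.0], [0.203, 0.979, 0.0], [0.0, 0.0, -1.0]]
force: [-0.2, -0.7, -3.7]
opening: 0.08
```

```bash
python3 st.py
```

```text
t 16.5 pos [ 0.4992 -0.2001  0.0843] yaw 168.3 F [-0.22 -0.73 -3.69] M [ 0.076 -0.169  0.07 ] tau6 0.0 q6 -112.1 open 7.0
```

Request:
{"op": "servo_tool", "data": {"targets": [[[0,0,0.0005],[0,0,0]],[[0,0,0.001],[0,0,0]],[[0,0,0.001],[0,0,0]]]}}

```text
time_s: 16.88
position: [0.4993, -0.2001, 0.0838]
tcp_rot: [[-0.979, 0.203, 0.0], [0.203, 0.979, -0.0], [-0.0, -0.0, -1.0]]
force: [-1.6, 0.6, 3.1]
opening: 0.082
```

```bash
python3 st.py
```

```text
t 16.88 pos [ 0.4993 -0.2001  0.0838] yaw 168.3 F [-1.6   0.57  3.14] M [ 0.208  0.078 -0.03 ] tau6 -0.013 q6 -112.0 open 7.2
```

Request:
{"op": "servo_tool", "data": {"targets": [[[0,0,-0.0004],[0,0,0]],[[0,0,-0.0004],[0,0,0]],[[0,0,-0.0004],[0,0,0]],[[0,0,-0.0004],[0,0,0]]], "gripper": 0.03}}

```text
time_s: 17.38
position: [0.4993, -0.2001, 0.0836]
tcp_rot: [[-0.979, 0.203, 0.0], [0.203, 0.979, -0.0], [-0.0, -0.0, -1.0]]
force: [0.2, 1.2, -0.0]
opening: 0.337
```

Request:
{"op": "servo_tool", "data": {"targets": [[[0,0,-0.01],[0,0,0]],[[0,0,-0.035],[0,0,0]],[[0,0,-0.075],[0,0,0]],[[0,0,-0.115],[0,0,0]],[[0,0,-0.13],[0,0,0]],[[0,0,-0.13],[0,0,0]]]}}

```text
time_s: 18.12
position: [0.4995, -0.2003, 0.2146]
tcp_rot: [[-0.979, 0.203, 0.002], [0.203, 0.979, -0.001], [-0.002, -0.001, -1.0]]
force: [-0.2, 0.7, -0.5]
opening: 0.346
```

Run:
```python
from rig import telemetry, eyes
from h import *
plan([.5,-.2,.2],168.3)
s=telemetry.read_state(); c=eyes.capture("wrist"); np.savez("w6.npz",**c,pos=s["position"],rot=s["tcp_rot"])
sc=eyes.capture("scene")
a=cv2.resize(c["pixels"][40:290,200:450],None,fx=2,fy=2,interpolation=cv2.INTER_CUBIC)
b=cv2.resize(sc["pixels"][170:300,260:415],None,fx=1.9,fy=1.9,interpolation=cv2.INTER_CUBIC)
o=np.zeros((500,500+b.shape[1],3),np.uint8); o[:,:500]=a; o[:b.shape[0],500:]=b
cv2.imwrite("pics/w6.png",o)
```

```text
t 18.12 pos [ 0.4995 -0.2003  0.2146] yaw 168.3 q [ -33.7   24.1   95.2    0.    60.6 -112.1] F [-0.2  0.7 -0.5] M [ 0.032 -0.142  0.052] open 30.1
-> shift [-0.0004  0.0004  0.0146] rot [-0.0009  0.0022  0.0001]
```

View pics/w6.png

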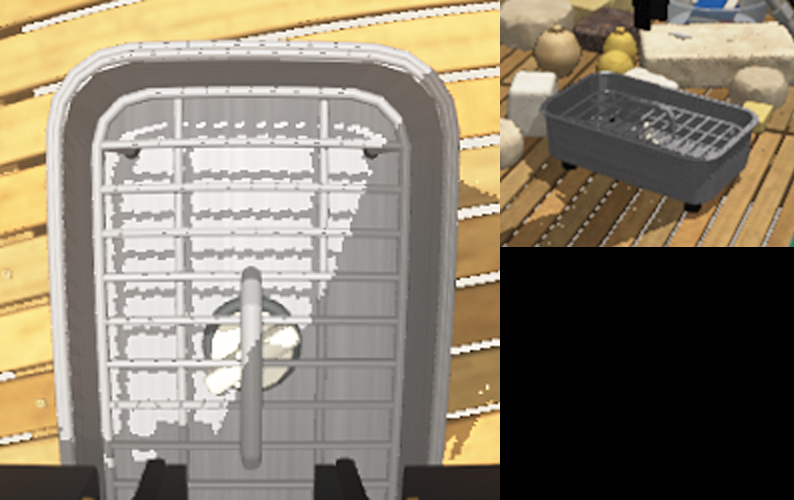

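```bash
python3 -c "
from rig import order; print(order.hand_in())"
```

```text
the job is handed in; nothing more can be done
None
```

The drain plug is snug and the drip rack stands level in the pan, let go of. I handed the job in at about 18 s; no verdict was reported.

- **Plug:** I gripped the wing and turned it clockwise about 0.94 rad in small steps. Over the last two steps the torque climbed above its loose level by about 0.22 N m (joint 6) to 0.26 N m (wrist), so I stopped there. That is well above snug (0.07) and below stripping (0.42). The two readings differ by about 0.04 N m, and the wrist reading drifted by up to about 0.1 N m in the early loose steps. Side force on the wing reached about 5 N at the end.
- **Rack:** I picked it up by its handle, turned it about 13° to line up with the pan, and lowered it slowly. The feet touched at the expected height with only a few newtons, and I let go and lifted clear.
- **Last checks:** The final wrist and scene pictures show the rack level inside the pan, with a gap along the three sides the wrist camera could see. The far end was hidden by the gripper in that view. The gripper was about 0.13 m above the rack's handle and touching nothing. I planned no contact with the cheeses or butter and felt none, but did not measure their positions afterwards.
- **Disagreements:** The cameras differed by 2 to 5 mm on positions and about 2% on scale. I relied on the wrist camera and touch for the final placement.

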